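# Clamp a specimen jar in the ratchet vise

### The arm

A 6-joint arm with a two-finger parallel gripper is mounted at the origin on the work surface. World frame = base frame: x ahead of the robot, y to its left, z up, the work surface at z = 0. Lengths are in m, angles in degrees, forces in N, time in s.
With the tool pointing down it reaches from about 0.35 to 0.8 m from the base axis. Payload 7.3 kg.
Tool frame: the origin (TCP) lies midway between the tips of the shut fingers; the grasp point (between the pads) lies 19 mm behind it; z points along the fingers, y is the line along which they close (so a half turn about z gives the same grasp; the last joint's range is limited). The gripper opens to 85 mm and grips with 20 to 120 N. Pads are 22 mm wide; open, the fingers measure 114 mm over their backs; the gripper's body (76 mm by 85 mm) begins 54 mm behind the grasp point. The pads swing forward as they close: fully open they stand 13 mm farther back than shut.
Start: joints at [-84.683, 19.595, 87.324, -0, 73.075, -8.365], TCP at [0.124, -0.51, 0.231] pointing down, gripper open.
Joint ranges: [-145.02, 145.02], [-44.19, 115.74], [2.07, 154.8], [-57.11, 237.11], [16.16, 152.29], [-177.93, 177.93]. Speed limits (degrees/s): [147.25, 147.25, 180, 180, 180, 180].

### API

Orientations are given as [roll, pitch, yaw] about the fixed x, y, z axes, in that order (R = Rz(yaw) Ry(pitch) Rx(roll)).
In Python, from cell import env, read_camera, camera_params gives the robot as it stands.
- The arm moves only by the tool jog_arm, never from a script. Its argument "deltas" is a list of rows, each an object of numbers: "tx", "ty", "tz": the shift along the world's x, y, z in cm; "ax", "ay", "az": the turn, a rotation vector about the world's x, y, z in degrees; "hand": the finger opening in cm, from 0 to 8.54. A call has 1 to 20 rows; each row is the pose to reach, as a shift and turn from the pose commanded when the call began; what a row does not reach only later rows make up. A row lasts 1/8 s, in which the tool goes at most 62.5 mm and 10.7 degrees, less where a joint would pass 70% of its speed; a pose out of reach is approached as far as the arm can. A call with a gripper value outside its range is refused whole. The fingers move at their own pace and stop on an object; "squeeze" is the grip in N (left out, the last holds). Time passes only in rows, so rows that repeat a pose let the fingers close. It gives the time, the measured TCP pose, the force, the opening and the grip force at its end, in the units of the state.
- env.get_obs(): the state, without advancing time (a new reading comes with each control period).
- read_camera(name): name is "side" or "top"; returns the picture (384x512x3 uint8, red, green, blue); there is no depth.
- camera_params(name): a dict with "K" (3x3 intrinsics, pixels), "rvec" (rotation vector, rad) and "tvec" (3), from world to camera coordinates, as OpenCV has them. Camera axes: x right, y down, z forward; pixel columns grow to the right and rows downward; lengths in m; the calibration is good to about 2 mm. A picture is of the moment at which its call begins. camera_params takes no time and is no camera call.
- env.job_done(): hands the job in; it is judged then, once.
The state is a dict: "time": time; "q": joint angles; "qvel": joint speeds; "joint_torque": joint torques, N m; "tool_pos": TCP position; "tool_rot": TCP orientation; "ft_force": force on the tool from outside, world axes, zero at the start; "ft_torque": the same for the moment, N m; "finger_gap": opening from 0.0 (shut) to 1.0 (fully open); "finger_force": force on a finger pad.
Only numpy, scipy, OpenCV 4.12 (cv2) and the standard library are available. Lean on these libraries where they do the work, as an engineer would, in place of code of your own. Each camera call takes 0.05 s, during which the arm holds its last target. There are 200 camera calls.

### The job

The specimen jar stands loose in the bench vise, whose ratchet is set to loosen. Flip the orange ratchet tab to tighten and swing the red-topped handle back and forth until the jar is pressed home in the V of the back stop and firmly held, then let go. Work the vise gently and only by its tab and handle, stop as soon as the handle stiffens so that the jar is not crushed, keep the jar upright, and leave everything else on the bench alone.

Things in the scene. Friction and masses are not known exactly. Their poses are not given: they have to be found in the camera images.
- vise: white bench vise, fixed: plate 120 mm (x) by 335 mm (y), 15 mm thick, with a 100 x 100 mm grey gearbox (49 mm high) at one end and on it a ratchet wheel with upright pins. Origin on the bench under the vertical spindle; z up; y runs along the plate from spindle to jar; the handle points along -x, towards the robot. Jaw and back stop end 70 mm above the bench, the jar at 120 mm
- spindle (a point): point on the vertical axis of spindle and handle, 82 mm above the bench (hub top). With the tab set to tighten, a growing handle angle winds the jaw in, 20 mm per rad; a falling angle clicks back freely (under 3 N at the post). A tooth is 0.42 rad, so up to 0.55 rad of each working stroke may be lost before the pawl bites. The jaw stays where wound when the handle is let go
- grip (a point): red post at the handle's end, an upright cylinder, 24 mm diameter, 80 to 126 mm above the bench; this point is on its axis at 105 mm, 150 mm from the spindle axis. The 18 mm wide arm's top is at 80 mm. Sideways force at the post, read while moving: 3.5 N winds the jaw unloaded, 6 to 8.5 N clamps rightly, 10 N or more may crush the jar; it rises over some 20 mm of travel
- handle (a joint): angle of the handle about the spindle, rad, counter-clockwise from above positive; 0 = along the vise's -x. Growing angle moves the post towards the vise's -y, away from the jar. Fixed stops at -0.65 and +0.65, so tightening takes two or three working strokes, sometimes four; a stiff end at a stop is not a clamped jar. It stays where left (0.2 N m friction)
- pawl (a joint): ratchet direction tab, rad: 0 = loosening side (tab leans to the vise's +y, the jar side), 0.84 = tightening side (tab leans to the vise's -y). Over-centre at 0.42: it snaps to the nearer side; with a tooth under the pawl it may rest at 0.27 or 0.57 until the handle moves. It is flipped by pushing the tab sideways with 1 to 2 N
- tab (a point): orange ratchet tab: upright paddle over the handle arm, 16 mm long along the arm, 9 mm thick, 88 to 112 mm above the bench; this point is in its middle, 105 mm above the bench. It turns with joint pawl about a vertical pivot on the arm 52 mm from the spindle axis towards the grip; this point is 30 mm from the pivot, so it moves 24 mm from side to side
- jaw: aluminium moving jaw with black rubber face, 80 mm wide, 70 mm high; slides along the vise's y towards the jar, 20 mm per rad of the spindle. Origin as the vise's when fully wound back (as at the start), then shifted along y. Worked only by the handle
- jaw_face (a point): middle of the jaw's springy rubber face (60 x 36 mm, gives 1 mm per 12 N), 52 mm above the bench
- backstop: aluminium V block, 70 mm high, opening towards the jaw; set anywhere within 10 mm along the vise's y and locked. The jar is home when it sits in the V, axis at y = 140 to 150 mm of the vise, so the jaw must travel 28 to 38 mm. Origin: as the vise's, shifted along y by the setting
- jar: specimen jar with yellow lid, 64 mm in diameter, 105 mm high, about 0.3 kg, standing loose on the base plate between jaw and back stop. Origin: centre of its underside; z up
- spare_pot: bystander, leave alone: clear pot with yellow lid, 52 mm diameter, 60 mm high, behind the vise; origin centre of the underside
- syringe: bystander, leave alone: syringe lying on the bench, 130 mm long, 25 mm high
- marker: bystander, leave alone: blue marker pen lying on the bench, 130 mm long, 14 mm thick
- tube_rack: bystander, leave alone: yellow tube rack, 110 x 240 mm, 72 mm high; origin centre of the underside
- reagent_bottle: bystander, leave alone: white bottle with red cap, 72 mm diameter, 170 mm high
There are look-alikes about, which are no part of the job. There is more than one size of the jar; the job needs the largest.

How it is judged:
By the outcome, as a careful person would: the job done as asked, in the order asked, and still so for the second after the job is handed in, with the robot touching nothing.
It also fails if it takes over 72 s, if anything falls off the work surface, if the arm or the gripper's body presses on something with over 40 N, if the wrist force passes 120 N, or if a joint passes its speed limit or range.

## Working session

There is one attempt and no reset: what is moved stays moved. The work goes in short steps, Python scripts to look and compute and a tool call to move; the robot and the scene stay as the last step left them, time stands still between calls to the robot, and variables do not carry over. Pictures are saved under pics/ and viewed, at most 10 in all, crops included, and the job is handed in when it is done.

Besides the shell and the picture viewer there is one more tool, called after "Emit:" as name(argument=value, ...), one argument or row to a line, values as JSON. jog_arm: Moves the arm, as the interface text tells. Its arguments: {"type":"object","properties":{"deltas":{"type":"array"},"squeeze":{"type":"number"}},"required":["deltas"]}

```bash
mkdir -p pics; python3 - <<'E'
from cell import env, read_camera, camera_params
import cv2
for n in("top","side"):
    cv2.imwrite(f"pics/{n}0.png",cv2.resize(read_camera(n)[:,:,::-1],(800,600),interpolation=cv2.INTER_CUBIC))
    print(n,camera_params(n))
o=env.get_obs();print(o["time"],o["tool_pos"],o["tool_rot"],o["ft_force"])
E
```

```text
top {'K': array([[430.1626907 ,   0.        , 255.20371766],
       [  0.        , 430.1626907 , 190.28718796],
       [  0.        ,   0.        ,   1.        ]]), 'rvec': array([ 2.12824272, -2.18446909,  0.11297264]), 'tvec': array([0.00506671, 0.61115754, 1.24536874])}
side {'K': array([[391.27057183,   0.        , 255.12456086],
       [  0.        , 391.27057183, 191.53571084],
       [  0.        ,   0.        ,   1.        ]]), 'rvec': array([ 0.13048998, -2.83044386,  1.21523019]), 'tvec': array([0.57785118, 0.10388744, 1.13814585])}
0.1 [ 0.1241866  -0.50976086  0.23070007] [-1.79924090e+02 -1.08442089e-02  1.36863675e+01] [-0.33657081  0.29824929 -0.12225471]
```

View pics/top0.png

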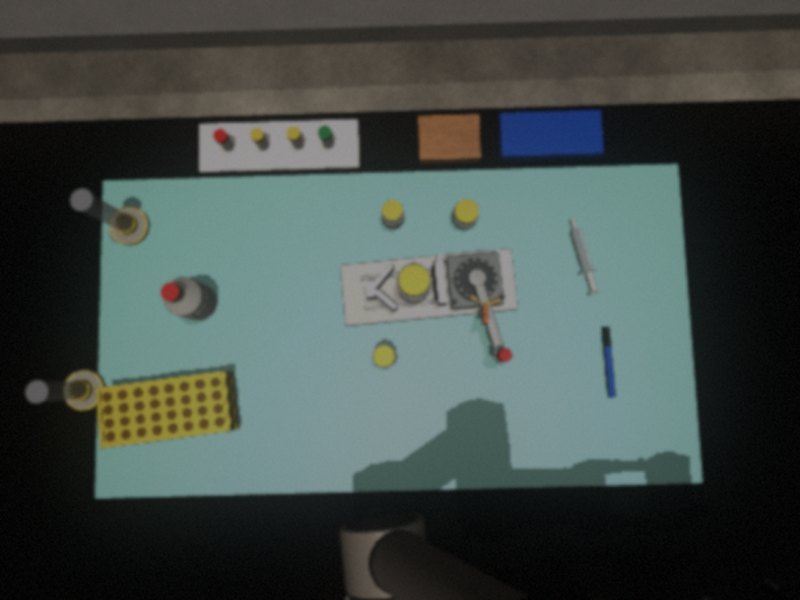

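View pics/side0.png

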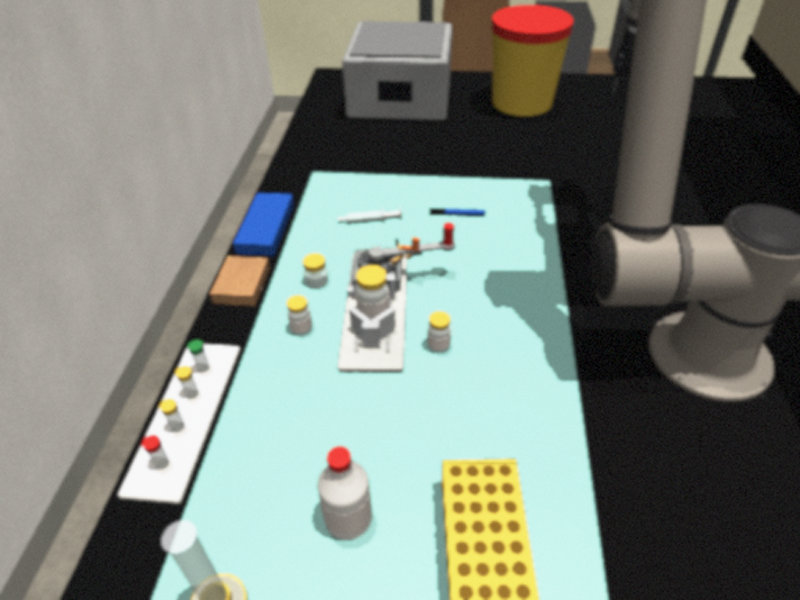

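The vise is in the middle of the top picture: plate corners about (342,265), (512,250), (517,308) and (347,325), spindle (478,278), red post (504,354), and orange tab near (486,312). There are four yellow lids: (414,280), (392,212), (466,212) and (384,356). The one at (414,280) is the largest and stands between jaw and V, so it is the jar. I'll confirm it in a crop.

```bash
cat > h.py <<'E'
from cell import env, read_camera, camera_params
import cv2, numpy as np
def ray(n,uv,z):
    p=camera_params(n);R=cv2.Rodrigues(p["rvec"])[0];c=-R.T@p["tvec"]
    d=R.T@np.linalg.inv(p["K"])@np.array([uv[0],uv[1],1.]);return c+d*(z-c[2])/d[2]
def proj(n,P):
    p=camera_params(n);return cv2.projectPoints(np.float64(P).reshape(-1,1,3),p["rvec"],p["tvec"],p["K"],None)[0].reshape(-1,2)
def crop(n,box,name,pts=None,im=None):
    im=read_camera(n) if im is None else im
    x0,y0,x1,y1=box;s=min(800/(x1-x0),600/(y1-y0))
    c=cv2.resize(im[y0:y1,x0:x1,::-1],None,fx=s,fy=s,interpolation=cv2.INTER_CUBIC)
    cv2.imwrite(f"pics/{name}.png",c)
def blobs(im,box,kind):
    x0,y0,x1,y1=box;h=cv2.cvtColor(im[y0:y1,x0:x1],cv2.COLOR_RGB2HSV).astype(int);H,S,V=h[...,0],h[...,1],h[...,2]
    m={"red":((H<6)|(H>172))&(S>150)&(V>70),"orange":(H>=6)&(H<20)&(S>110)&(V>70),"yellow":(H>21)&(H<34)&(S>120)&(V>70)}[kind]
    n,l,st,c=cv2.connectedComponentsWithStats(m.astype(np.uint8))
    return [(st[i,4],(c[i]+[x0,y0]).round(1).tolist()) for i in range(1,n) if st[i,4]>3]
E
python3 - <<'E'
from h import *
t=read_camera("top");s=read_camera("side")
bt=(215,120,345,250);bs=(180,120,320,245)
for k in("red","orange","yellow"): print(k,blobs(t,bt,k),blobs(s,bs,k))
crop("top",(215,150,345,247),"top1",im=t);crop("side",(190,130,310,220),"side1",im=s)
# plate corners (from 800x600 view, /1.5625)
for c in[(342,265),(512,250),(517,308),(347,325)]: print(ray("top",np.array(c)/1.5625,.015).round(4))
print(ray("top",np.array((478,278))/1.5625,.082))
E
```

```text
red [(np.int32(31), [322.5, 226.6])] [(np.int32(48), [286.5, 149.2])]
orange [(np.int32(6), [315.8, 192.7]), (np.int32(37), [310.1, 199.7])] [(np.int32(33), [263.3, 157.1]), (np.int32(14), [253.1, 165.6])]
yellow [(np.int32(111), [250.6, 134.5]), (np.int32(154), [297.9, 135.2]), (np.int32(276), [264.6, 179.0]), (np.int32(113), [245.4, 227.4])] [(np.int32(101), [200.6, 167.6]), (np.int32(238), [237.4, 176.7]), (np.int32(86), [189.8, 194.1]), (np.int32(96), [281.0, 204.6])]
[0.6798 0.0983 0.015 ]
[ 0.7003 -0.2335  0.015 ]
[ 0.5866 -0.2381  0.015 ]
[0.5624 0.0905 0.015 ]
[ 0.63751599 -0.15792368  0.082     ]
```

View pics/top1.png

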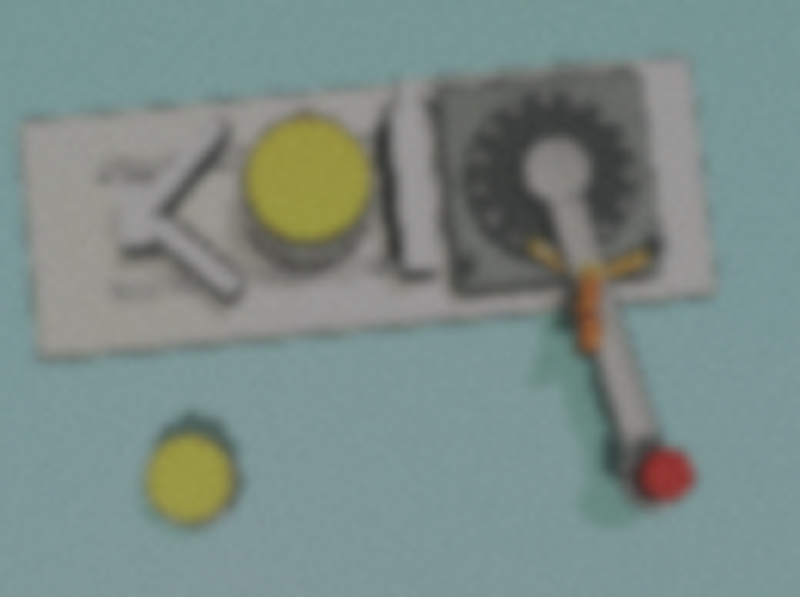

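View pics/side1.png

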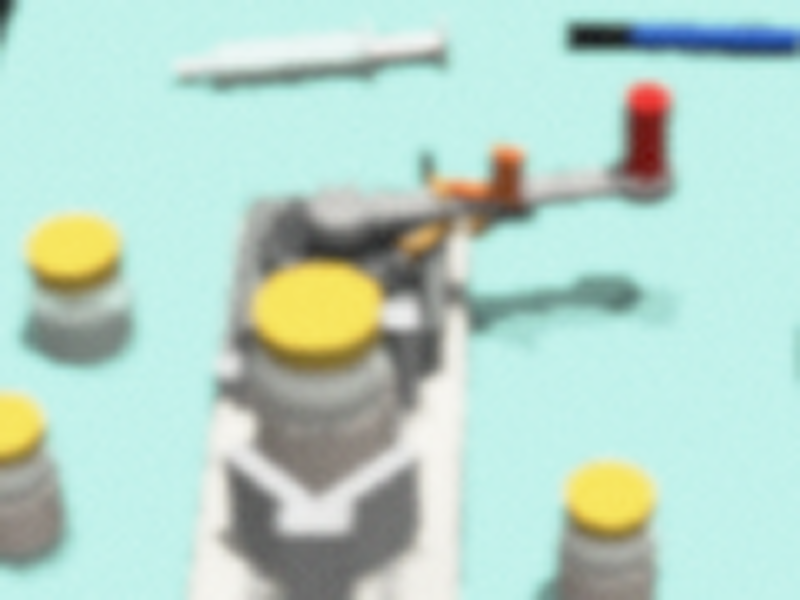

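The crop confirms that the jar in the vise, crop (308,180), has the largest lid and stands between jaw and V; the others are smaller pots on the bench. The tab, crop (589,320), leans to the jar side of the arm line from hub (557,172) to post (663,475). The tab is therefore on loosen.

```bash
python3 - <<'E'
from h import *
k=6.1538
f=lambda u,v:(215+u/k,150+v/k)
S=ray("top",f(557,172),.082);print("hub",S)
G=ray("top",f(664,474),.126);print("post top",G, np.hypot(*(G-S)[:2]))
print("tab",ray("top",f(592,310),.110))
r=6.667
g=lambda u,v:(190+u/r,130+v/r)
print("side: post",ray("side",g(648,100),.126),"tab top",ray("side",g(508,155),.112),"hub",ray("side",g(338,205),.082))
yaw=np.arctan2(.0225,.330)
y=np.array([-np.sin(yaw),np.cos(yaw)]);x=np.array([y[1],-y[0]])
d=(G-S)[:2];print("yaw",np.degrees(yaw),"theta",np.arctan2(-(d@y),-(d@x)))
C=np.array([[.6798,.0983],[.7003,-.2335],[.5866,-.2381],[.5624,.0905]]).mean(0);print("plate centre",C)
E
```

```text
hub [ 0.63746008 -0.15675329  0.082     ]
post top [ 0.49453376 -0.19413127  0.126     ] 0.1477330227272411
tab [ 0.5698756 -0.1670908  0.11     ]
side: post [ 0.49620271 -0.19254401  0.126     ] tab top [ 0.56026285 -0.16352999  0.112     ] hub [ 0.64152241 -0.15714151  0.082     ]
yaw 3.90049374238189 theta 0.18771406338703053
plate centre [ 0.632275 -0.0707  ]
```

Emit:
jog_arm(
  deltas=[
    {"tx":10,"ty":8,"tz":0,"hand":0},
    {"tx":14,"ty":12,"tz":0,"hand":0},
    {"tx":18,"ty":16,"tz":0,"hand":0},
    {"tx":22,"ty":20,"tz":0,"hand":0},
    {"tx":26,"ty":23,"tz":0,"hand":0},
    {"tx":30,"ty":26,"tz":0,"hand":0},
    {"tx":34,"ty":30,"tz":0,"hand":0},
    {"tx":38,"ty":33,"tz":-1,"hand":0},
    {"tx":41,"ty":36,"tz":-2,"hand":0},
    {"tx":42.9,"ty":37.3,"tz":-3,"hand":0},
    {"tx":42.9,"ty":37.3,"tz":-3,"hand":0},
    {"tx":42.9,"ty":37.3,"tz":-3,"hand":0},
    {"tx":42.9,"ty":37.3,"tz":-3,"hand":0},
    {"tx":42.9,"ty":37.3,"tz":-3,"hand":0},
  ],
)

```text
validation failed for argument at $.de...
```

Emit:
jog_arm(
  deltas=[
    {"tx":10.0,"ty":8.0,"tz":0.0,"ax":0.0,"ay":0.0,"az":0.0,"hand":0.0},
  ],
)

```text
time: 0.32
tool_pos: [0.1716, -0.4726, 0.2307]
tool_rot: [180.0, 0.0, 13.4]
ft_force: [1.7, -0.5, 0.2]
finger_gap: 0.817
finger_force: 0.0
```

Emit:
jog_arm(
  deltas=[
    {"tx":38.0,"ty":33.5,"tz":-3.0,"ax":0,"ay":0,"az":0,"hand":0},
    {"tx":38.0,"ty":33.5,"tz":-3.0,"ax":0,"ay":0,"az":0,"hand":0},
    {"tx":38.0,"ty":33.5,"tz":-3.0,"ax":0,"ay":0,"az":0,"hand":0},
    {"tx":38.0,"ty":33.5,"tz":-3.0,"ax":0,"ay":0,"az":0,"hand":0},
    {"tx":38.0,"ty":33.5,"tz":-3.0,"ax":0,"ay":0,"az":0,"hand":0},
    {"tx":38.0,"ty":33.5,"tz":-3.0,"ax":0,"ay":0,"az":0,"hand":0},
    {"tx":38.0,"ty":33.5,"tz":-3.0,"ax":0,"ay":0,"az":0,"hand":0},
    {"tx":38.0,"ty":33.5,"tz":-3.0,"ax":0,"ay":0,"az":0,"hand":0},
    {"tx":38.0,"ty":33.5,"tz":-3.0,"ax":0,"ay":0,"az":0,"hand":0},
    {"tx":38.0,"ty":33.5,"tz":-3.0,"ax":0,"ay":0,"az":0,"hand":0},
    {"tx":38.0,"ty":33.5,"tz":-3.0,"ax":0,"ay":0,"az":0,"hand":0},
  ],
)

```text
time: 1.7
tool_pos: [0.5521, -0.1371, 0.2014]
tool_rot: [180.0, 0.0, 13.6]
ft_force: [-0.6, -0.6, 0.0]
finger_gap: 0.002
finger_force: 0.0
```

Next, down to z = 0.093 beside the tab.

Emit:
jog_arm(
  deltas=[
    {"tx":0.1,"ty":0,"tz":-4,"ax":0,"ay":0,"az":0,"hand":0},
    {"tx":0.1,"ty":0,"tz":-7,"ax":0,"ay":0,"az":0,"hand":0},
    {"tx":0.1,"ty":0,"tz":-9,"ax":0,"ay":0,"az":0,"hand":0},
    {"tx":0.1,"ty":0,"tz":-10,"ax":0,"ay":0,"az":0,"hand":0},
    {"tx":0.1,"ty":0,"tz":-10.7,"ax":0,"ay":0,"az":0,"hand":0},
    {"tx":0.1,"ty":0,"tz":-10.7,"ax":0,"ay":0,"az":0,"hand":0},
    {"tx":0.1,"ty":0,"tz":-10.7,"ax":0,"ay":0,"az":0,"hand":0},
  ],
)

```text
time: 2.58
tool_pos: [0.5544, -0.1363, 0.0951]
tool_rot: [179.9, -0.1, 13.7]
ft_force: [0.6, 0.3, 0.4]
finger_gap: 0.001
finger_force: 0.0
```

```bash
python3 - <<'E'
from h import *
t=read_camera("top");s=read_camera("side")
a=cv2.resize(t[150:247,215:345,::-1],(400,298),interpolation=3);b=cv2.resize(s[130:220,190:310,::-1],(400,298),interpolation=3)
cv2.imwrite("pics/c1.png",np.hstack([a,b]))
o=env.get_obs();print(o["tool_pos"],o["ft_force"])
E
```

```text
[ 0.55436128 -0.13617031  0.09498875] [-0.11831193 -0.59721204 -0.21650033]
```

View pics/c1.png

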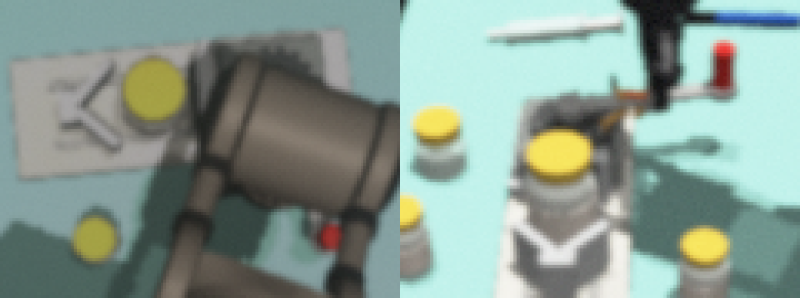

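The fingers, at (660,90) in the right half of the picture, stand on the jar side of the tab, and nothing else has moved. I'll push along the arm's tangent towards -y.

Emit:
jog_arm(
  deltas=[
    {"tx":0.1,"ty":-0.4,"tz":0,"ax":0,"ay":0,"az":0,"hand":0},
    {"tx":0.2,"ty":-0.8,"tz":0,"ax":0,"ay":0,"az":0,"hand":0},
    {"tx":0.25,"ty":-1.0,"tz":0,"ax":0,"ay":0,"az":0,"hand":0},
    {"tx":0.3,"ty":-1.2,"tz":0,"ax":0,"ay":0,"az":0,"hand":0},
    {"tx":0.35,"ty":-1.4,"tz":0,"ax":0,"ay":0,"az":0,"hand":0},
  ],
)

```text
time: 3.3
tool_pos: [0.5571, -0.1499, 0.0941]
tool_rot: [-180.0, 0.1, 13.7]
ft_force: [-2.2, 0.9, 0.8]
finger_gap: 0.003
finger_force: 0.8
```

Emit:
jog_arm(
  deltas=[
    {"tx":0.05,"ty":-0.2,"tz":0,"ax":0,"ay":0,"az":0,"hand":0},
    {"tx":0.1,"ty":-0.4,"tz":0,"ax":0,"ay":0,"az":0,"hand":0},
  ],
)

```text
time: 3.55
tool_pos: [0.5586, -0.1542, 0.0943]
tool_rot: [180.0, -0.0, 13.7]
ft_force: [-0.3, 1.1, 0.3]
finger_gap: -0.004
finger_force: 0.4
```

Emit:
jog_arm(
  deltas=[
    {"tx":0.05,"ty":-0.2,"tz":0,"ax":0,"ay":0,"az":0,"hand":0},
    {"tx":0.1,"ty":-0.4,"tz":0,"ax":0,"ay":0,"az":0,"hand":0},
  ],
)

```text
time: 3.8
tool_pos: [0.5597, -0.1583, 0.0944]
tool_rot: [180.0, -0.0, 13.7]
ft_force: [-0.5, 0.7, -0.1]
finger_gap: 0.001
finger_force: 0.2
```

Emit:
jog_arm(
  deltas=[
    {"tx":0.05,"ty":-0.2,"tz":0,"ax":0,"ay":0,"az":0,"hand":0},
    {"tx":0.1,"ty":-0.3,"tz":0,"ax":0,"ay":0,"az":0,"hand":0},
  ],
)

```text
time: 4.05
tool_pos: [0.5606, -0.1613, 0.0944]
tool_rot: [180.0, -0.0, 13.7]
ft_force: [0.2, -0.5, -0.6]
finger_gap: -0.002
finger_force: 0.1
```

```bash
python3 - <<'E'
from h import *
s=read_camera("side");t=read_camera("top")
print(blobs(s,(240,130,320,200),"red"),blobs(s,(240,130,300,200),"orange"),blobs(t,(300,210,345,247),"red"))
o=env.get_obs();print(o["tool_pos"],o["ft_force"])
E
```

```text
[(np.int32(47), [286.5, 149.4])] [(np.int32(10), [258.9, 157.6]), (np.int32(8), [254.9, 166.0])] [(np.int32(37), [322.2, 226.6])]
[ 0.56069304 -0.16132001  0.094381  ] [-0.02798586 -0.45850465 -0.24575229]
```

Emit:
jog_arm(
  deltas=[
    {"tx":0,"ty":0.3,"tz":1,"ax":0,"ay":0,"az":0,"hand":0},
    {"tx":0,"ty":0.3,"tz":5,"ax":0,"ay":0,"az":0,"hand":0},
    {"tx":0,"ty":0.3,"tz":8,"ax":0,"ay":0,"az":0,"hand":4},
    {"tx":-6.5,"ty":-3.2,"tz":8,"ax":0,"ay":0,"az":0,"hand":4},
    {"tx":-6.5,"ty":-3.2,"tz":8,"ax":0,"ay":0,"az":0,"hand":4},
    {"tx":-6.5,"ty":-3.2,"tz":8,"ax":0,"ay":0,"az":0,"hand":4},
    {"tx":-6.5,"ty":-3.2,"tz":8,"ax":0,"ay":0,"az":0,"hand":4},
    {"tx":-6.5,"ty":-3.2,"tz":8,"ax":0,"ay":0,"az":0,"hand":4},
  ],
)

```text
time: 5.15
tool_pos: [0.4963, -0.1926, 0.1741]
tool_rot: [-180.0, -0.0, 13.7]
ft_force: [0.3, 0.1, -0.2]
finger_gap: 0.468
finger_force: 0.0
```

```bash
python3 - <<'E'
from h import *
t=read_camera("top");s=read_camera("side")
a=cv2.resize(t[150:247,215:345,::-1],(400,298),interpolation=3);b=cv2.resize(s[130:190,230:310,::-1],(400,300),interpolation=3)[:298]
cv2.imwrite("pics/c2.png",np.hstack([a,b]))
print(blobs(s,(240,130,320,200),"red"),blobs(s,(240,130,300,200),"orange"))
E
```

```text
[(np.int32(46), [286.6, 149.7])] [(np.int32(27), [263.0, 155.6]), (np.int32(8), [255.0, 166.1])]
```

View pics/c2.png

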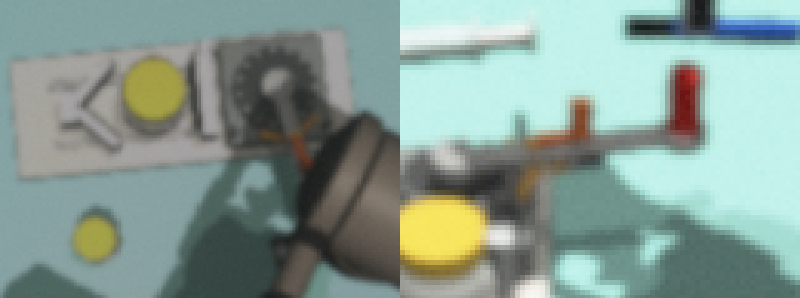

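```bash
python3 - <<'E'
from h import *
for p in((266.3,150.4),(266.3,151),(266.2,153.3)): print(ray("side",p,.112))
print(proj("side",[[.559,-.1647,.105],[.565,-.1884,.105],[.559,-.1782,.105]]), "old orange blob 263.3,157.1 new 263.0,155.6")
E
```

```text
[ 0.56110824 -0.17811664  0.112     ]
[ 0.56086013 -0.17502877  0.112     ]
[ 0.56023005 -0.16327163  0.112     ]
[[266.62754581 154.79973811]
 [265.34541075 150.12902404]
 [266.96547452 152.17228711]] old orange blob 263.3,157.1 new 263.0,155.6
```

Emit:
jog_arm(
  deltas=[
    {"tx":-0.1,"ty":-0.1,"tz":-3,"ax":0,"ay":0,"az":0,"hand":4.2},
    {"tx":-0.1,"ty":-0.1,"tz":-5,"ax":0,"ay":0,"az":0,"hand":4.2},
    {"tx":-0.1,"ty":-0.1,"tz":-7,"ax":0,"ay":0,"az":0,"hand":4.2},
    {"tx":-0.1,"ty":-0.1,"tz":-8,"ax":0,"ay":0,"az":0,"hand":4.2},
    {"tx":-0.1,"ty":-0.1,"tz":-8,"ax":0,"ay":0,"az":0,"hand":3.0},
    {"tx":-0.1,"ty":-0.1,"tz":-8,"ax":0,"ay":0,"az":0,"hand":3.0},
  ],
)

```text
time: 6.0
tool_pos: [0.495, -0.1942, 0.095]
tool_rot: [179.9, -0.1, 13.7]
ft_force: [-0.6, 0.0, 0.1]
finger_gap: 0.348
finger_force: 0.0
```

```bash
python3 - <<'E'
import numpy as np
S=np.array([.639,-.157]);psi=np.radians(3.9)
for th in np.arange(-.65,.66,.1):
    a=np.pi+psi+th;print(round(th,2),(S+.15*np.array([np.cos(a),np.sin(a)])).round(4),"yaw",round(np.degrees(psi+th),1))
E
```

```text
-0.65 [ 0.5137 -0.0746] yaw -33.3
-0.55 [ 0.5061 -0.0875] yaw -27.6
-0.45 [ 0.4998 -0.1011] yaw -21.9
-0.35 [ 0.4949 -0.1153] yaw -16.2
-0.25 [ 0.4915 -0.1299] yaw -10.4
-0.15 [ 0.4895 -0.1447] yaw -4.7
-0.05 [ 0.489  -0.1597] yaw 1.0
0.05 [ 0.49   -0.1747] yaw 6.8
0.15 [ 0.4926 -0.1895] yaw 12.5
0.25 [ 0.4965 -0.2039] yaw 18.2
0.35 [ 0.5019 -0.2179] yaw 24.0
0.45 [ 0.5087 -0.2313] yaw 29.7
0.55 [ 0.5168 -0.2439] yaw 35.4
0.65 [ 0.526  -0.2557] yaw 41.1
```

Emit:
jog_arm(
  deltas=[
    {"tx":-0.15,"ty":0.5,"tz":0,"ax":0,"ay":0,"az":-2,"hand":3.0},
    {"tx":-0.3,"ty":1.2,"tz":0,"ax":0,"ay":0,"az":-4,"hand":3.0},
    {"tx":-0.5,"ty":1.9,"tz":0,"ax":0,"ay":0,"az":-7,"hand":3.0},
    {"tx":-0.55,"ty":2.7,"tz":0,"ax":0,"ay":0,"az":-10,"hand":3.0},
    {"tx":-0.6,"ty":3.4,"tz":0,"ax":0,"ay":0,"az":-12.7,"hand":3.0},
  ],
)

```text
time: 6.62
tool_pos: [0.4893, -0.1604, 0.0954]
tool_rot: [179.9, -0.1, 0.9]
ft_force: [1.2, -1.8, -0.6]
finger_gap: 0.352
finger_force: 0.6
```

```bash
python3 - <<'E'
from h import *
s=read_camera("side")
print(blobs(s,(240,130,320,200),"red"),blobs(s,(240,130,300,200),"orange"))
crop("side",(230,125,330,200),"c3",im=s)
E
```

```text
[] [(np.int32(37), [263.9, 158.7]), (np.int32(11), [254.7, 167.4])]
```

View pics/c3.png

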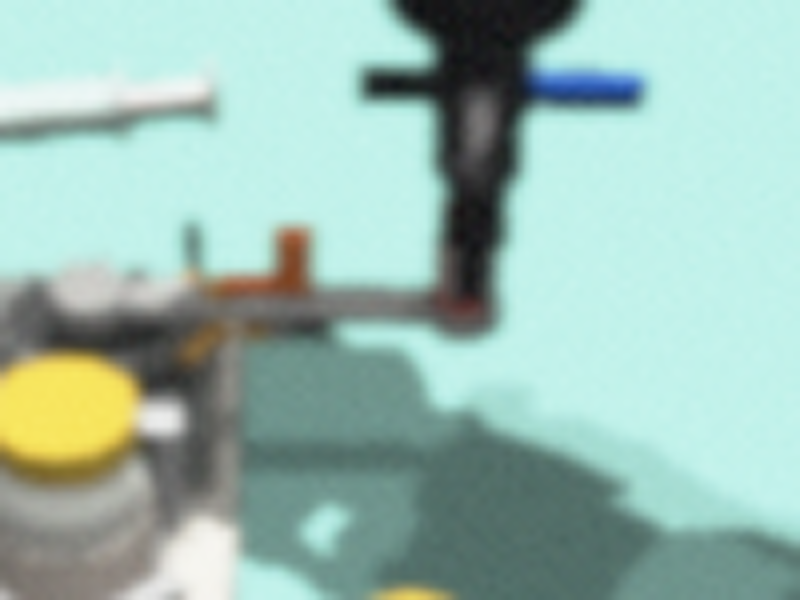

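```bash
cat >> h.py <<'E'
def tabpt(thw,p,z,S=(.639,-.157)):
    a=np.pi+thw;b=a+(p-.42);return [S[0]+.052*np.cos(a)+.03*np.cos(b),S[1]+.052*np.sin(a)+.03*np.sin(b),z]
E
python3 - <<'E'
from h import *
for nm,thw,r in(("start",np.radians(14.2),(0,)),("pushed",np.radians(14.2),(.27,.57,.84)),("now",np.radians(2.4),(0,.27,.57,.84))):
  for p in r:
    q=proj("side",[tabpt(thw,p,.112),tabpt(thw,p,.088)]);print(nm,p,q.round(1).tolist(),"crop c3",((q-[230,125])*8).round(0).tolist())
print(proj("side",[.489,-.1634,.08]),(proj("side",[[.489,-.1634,.08],[.639,-.157,.082]])-[230,125])*8)
E
```

```text
start 0 [[266.6, 153.1], [266.6, 159.0]] crop c3 [[293.0, 224.0], [293.0, 272.0]]
pushed 0.27 [[266.9, 151.5], [266.9, 157.5]] crop c3 [[295.0, 212.0], [295.0, 260.0]]
pushed 0.57 [[266.4, 149.8], [266.4, 155.7]] crop c3 [[292.0, 198.0], [292.0, 246.0]]
pushed 0.84 [[265.3, 148.4], [265.3, 154.3]] crop c3 [[283.0, 187.0], [283.0, 235.0]]
now 0 [[266.1, 156.3], [266.2, 162.3]] crop c3 [[289.0, 251.0], [289.0, 299.0]]
now 0.27 [[267.0, 154.8], [267.0, 160.8]] crop c3 [[296.0, 238.0], [296.0, 286.0]]
now 0.57 [[267.1, 153.0], [267.1, 159.0]] crop c3 [[297.0, 224.0], [297.0, 272.0]]
now 0.84 [[266.4, 151.5], [266.5, 157.5]] crop c3 [[292.0, 212.0], [292.0, 260.0]]
[[288.56276312 162.29106016]] [[468.50210495 298.3284813 ]
 [ 91.7948422  286.51199748]]
```

Emit:
jog_arm(
  deltas=[
    {"tx":0.02,"ty":0.7,"tz":0,"ax":0,"ay":0,"az":-3,"hand":3.0},
    {"tx":0.05,"ty":1.5,"tz":0,"ax":0,"ay":0,"az":-5.7,"hand":3.0},
    {"tx":0.15,"ty":2.2,"tz":0,"ax":0,"ay":0,"az":-8.5,"hand":3.0},
    {"tx":0.25,"ty":3.0,"tz":0,"ax":0,"ay":0,"az":-11.3,"hand":3.0},
  ],
)

```text
time: 7.18
tool_pos: [0.4917, -0.1305, 0.0953]
tool_rot: [179.9, -0.1, -10.4]
ft_force: [0.4, -2.1, 0.8]
finger_gap: 0.351
finger_force: 0.6
```

Emit:
jog_arm(
  deltas=[
    {"tx":0.15,"ty":0.7,"tz":0,"ax":0,"ay":0,"az":-3,"hand":3.0},
    {"tx":0.35,"ty":1.5,"tz":0,"ax":0,"ay":0,"az":-6,"hand":3.0},
  ],
)

```text
time: 7.42
tool_pos: [0.4952, -0.1155, 0.0953]
tool_rot: [180.0, -0.1, -16.4]
ft_force: [-0.4, -0.3, 0.4]
finger_gap: 0.35
finger_force: 0.6
```

```bash
python3 - <<'E'
from h import *
s=read_camera("side")
crop("side",(230,125,330,200),"c4",im=s)
print(env.get_obs()["ft_force"])
for th in(-.3,-.25,-.2):
 for p in(0,.27,.57,.84):
  q=(proj("side",[tabpt(th+.068,p,.112),[.639-.15*np.cos(th+.068),-.157-.15*np.sin(th+.068),.08]])-[230,125])*8;print(th,p,q.round(0).tolist())
E
```

```text
[-0.6032179   0.92067642  0.62687287]
-0.3 0 [[271.0, 284.0], [454.0, 364.0]]
-0.3 0.27 [[283.0, 273.0], [454.0, 364.0]]
-0.3 0.57 [[290.0, 259.0], [454.0, 364.0]]
-0.3 0.84 [[290.0, 247.0], [454.0, 364.0]]
-0.25 0 [[275.0, 278.0], [459.0, 352.0]]
-0.25 0.27 [[286.0, 267.0], [459.0, 352.0]]
-0.25 0.57 [[292.0, 253.0], [459.0, 352.0]]
-0.25 0.84 [[292.0, 240.0], [459.0, 352.0]]
-0.2 0 [[279.0, 272.0], [463.0, 340.0]]
-0.2 0.27 [[289.0, 261.0], [463.0, 340.0]]
-0.2 0.57 [[294.0, 247.0], [463.0, 340.0]]
-0.2 0.84 [[293.0, 234.0], [463.0, 340.0]]
```

View pics/c4.png

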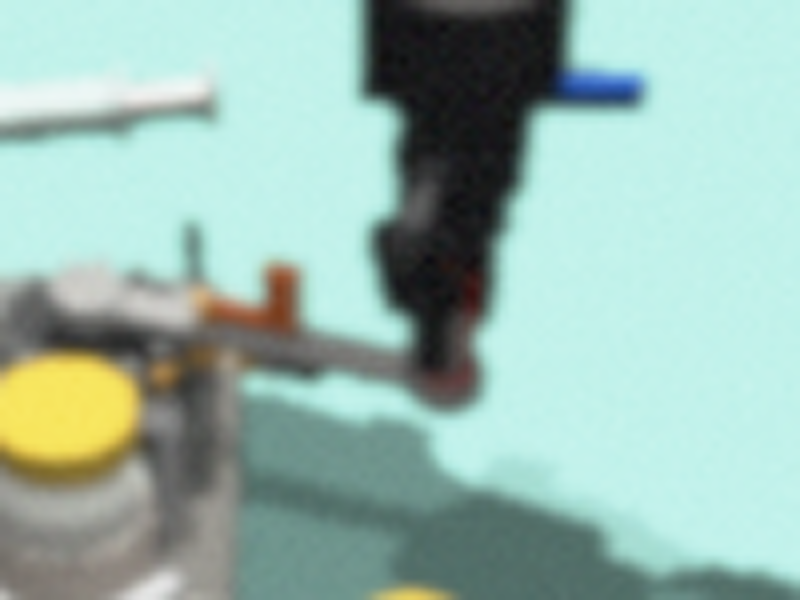

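```bash
cat >> h.py <<'E'
def tabfit(thw):
    """fit pawl angle: overlap of the orange upright paddle with the projected paddle box"""
    s=read_camera("side");h=cv2.cvtColor(s,cv2.COLOR_RGB2HSV).astype(int)
    o=((h[...,0]<18)&(h[...,1]>140)).astype(np.float32);o[:,275:]=0;o[:140]=0;o[175:]=0
    best=[]
    for p in np.arange(-.1,1,.05):
      for dv in(0,):
        P=[]
        for z in(.088,.112):
          for dl in(-.008,.008):
            for dt in(-.0045,.0045):
              a=np.pi+thw;b=a+p-.42;u=np.array([np.cos(b),np.sin(b)]);n=np.array([-u[1],u[0]])
              q=np.array([.639,-.157])+.052*np.array([np.cos(a),np.sin(a)])+(.03+dl)*u+dt*n;P.append([*q,z])
        m=np.zeros(o.shape,np.uint8);k=4
        big=np.zeros((160,240),np.uint8);cv2.fillConvexPoly(big,cv2.convexHull(((proj("side",P)-[230,140])*k).astype(np.int32)),1)
        sm=cv2.resize(big.astype(np.float32),(60,40),interpolation=cv2.INTER_AREA)
        best.append((float((sm*o[140:180,230:290]).sum()/sm.sum()),round(float(p),2)))
    best.sort(reverse=True)
    ys,xs=np.nonzero(o[:,262:272]);return best[:4],"toprow",ys.min() if len(ys) else None
E
python3 - <<'E'
from h import *
print(tabfit(np.radians(-15)))
E
```

```text
([(0.35704874992370605, 0.05), (0.3490813672542572, 0.0), (0.3483290374279022, 0.1), (0.34736841917037964, 0.15)], 'toprow', np.int64(160))
```

Emit:
jog_arm(
  deltas=[
    {"tx":0.25,"ty":0.7,"tz":0,"ax":0,"ay":0,"az":-3,"hand":3.0},
    {"tx":0.45,"ty":1.2,"tz":0,"ax":0,"ay":0,"az":-5,"hand":3.0},
  ],
)

```text
time: 7.78
tool_pos: [0.4991, -0.1035, 0.0948]
tool_rot: [180.0, -0.0, -21.3]
ft_force: [-2.0, -1.8, 0.6]
finger_gap: 0.355
finger_force: 0.7
```

```bash
python3 - <<'E'
from h import *
p=env.get_obs()["tool_pos"];th=np.arctan2(-(p[1]-.003+.157),.639-p[0]);print(p,th-.068,tabfit(th))
E
```

```text
[ 0.49909215 -0.10346582  0.09481739] -0.4146141402009684 ([(0.33552631735801697, 0.25), (0.33157894015312195, 0.3), (0.32896462082862854, 0.2), (0.3224967420101166, 0.15)], 'toprow', np.int64(160))
```

Emit:
jog_arm(
  deltas=[
    {"tx":0.2,"ty":0.5,"tz":0,"ax":0,"ay":0,"az":-2,"hand":3.0},
    {"tx":0.5,"ty":1.1,"tz":0,"ax":0,"ay":0,"az":-5,"hand":3.0},
  ],
)

```text
time: 8.07
tool_pos: [0.504, -0.0925, 0.0947]
tool_rot: [180.0, -0.0, -26.3]
ft_force: [-0.1, -0.8, 0.9]
finger_gap: 0.347
finger_force: 0.5
```

```bash
python3 - <<'E'
from h import *
p=env.get_obs()["tool_pos"];th=np.arctan2(-(p[1]-.003+.157),.639-p[0]);print(p,th-.068,tabfit(th))
E
```

```text
[ 0.50399505 -0.09253383  0.09467441] -0.4952429566450333 ([(0.2885117530822754, 0.45), (0.2864721417427063, 0.6), (0.28611502051353455, 0.8), (0.28535032272338867, 0.5)], 'toprow', np.int64(160))
```

```bash
python3 - <<'E'
from h import *
s=read_camera("side");t=read_camera("top")
a=cv2.resize(s[145:185,240:290,::-1],(500,400),interpolation=3)
b=cv2.resize(t[160:220,290:327,::-1],(247,400),interpolation=3)
cv2.imwrite("pics/c5.png",np.hstack([a,b]))
th=-.495+.068
for p in(0,.27,.57,.84):
  q=proj("side",[tabpt(th,p,.112),tabpt(th,p,.088)]);print(p,((q-[240,145])*10).round(0).tolist(),((proj("top",[tabpt(th,p,.112)])-[290,160])*6.67).round()+[500,0])
print((proj("side",[.504,-.0955,.08])-[240,145])*10)
E
```

```text
0 [[211.0, 183.0], [212.0, 243.0]] [[512. 268.]]
0.27 [[230.0, 171.0], [230.0, 231.0]] [[527. 280.]]
0.57 [[244.0, 155.0], [245.0, 215.0]] [[547. 288.]]
0.84 [[250.0, 139.0], [250.0, 199.0]] [[566. 290.]]
[[427.75063047 310.98216345]]
```

View pics/c5.png

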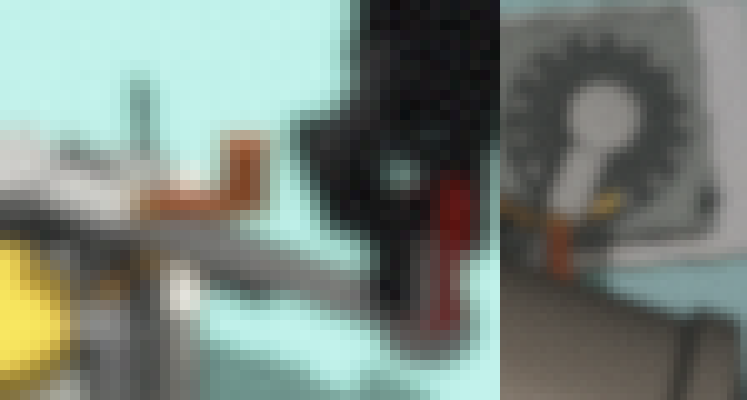

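The tab in the side part, (245,175), and in the top part, (560,265), now lies right of the arm line, towards -y. It is on the tighten side. I'll finish the back swing, then make the first working stroke.

Emit:
jog_arm(
  deltas=[
    {"tx":0.25,"ty":0.5,"tz":0,"ax":0,"ay":0,"az":-2,"hand":3.0},
    {"tx":0.5,"ty":1.0,"tz":0,"ax":0,"ay":0,"az":-5,"hand":3.0},
  ],
)

```text
time: 8.48
tool_pos: [0.5092, -0.0827, 0.0945]
tool_rot: [180.0, -0.0, -31.3]
ft_force: [0.6, -2.2, 0.1]
finger_gap: 0.352
finger_force: 0.6
```

Emit:
jog_arm(
  deltas=[
    {"tx":-0.3,"ty":-0.5,"tz":0,"ax":0,"ay":0,"az":3.4,"hand":3.0},
    {"tx":-0.6,"ty":-1.2,"tz":0,"ax":0,"ay":0,"az":6,"hand":3.0},
    {"tx":-0.9,"ty":-1.85,"tz":0,"ax":0,"ay":0,"az":9,"hand":3.0},
    {"tx":-1.15,"ty":-2.6,"tz":0,"ax":0,"ay":0,"az":12,"hand":3.0},
    {"tx":-1.4,"ty":-3.3,"tz":0,"ax":0,"ay":0,"az":14.8,"hand":3.0},
    {"tx":-1.6,"ty":-4.0,"tz":0,"ax":0,"ay":0,"az":17.7,"hand":3.0},
    {"tx":-1.75,"ty":-4.75,"tz":0,"ax":0,"ay":0,"az":20.6,"hand":3.0},
    {"tx":-1.85,"ty":-5.5,"tz":0,"ax":0,"ay":0,"az":23.4,"hand":3.0},
    {"tx":-1.95,"ty":-6.2,"tz":0,"ax":0,"ay":0,"az":26.3,"hand":3.0},
  ],
)

```text
time: 9.6
tool_pos: [0.4897, -0.144, 0.0944]
tool_rot: [-179.9, -0.0, -4.8]
ft_force: [2.5, 3.9, -1.7]
finger_gap: 0.35
finger_force: 1.8
```

Emit:
jog_arm(
  deltas=[
    {"tx":-0.05,"ty":-0.75,"tz":0,"ax":0,"ay":0,"az":3,"hand":3.0},
    {"tx":-0.05,"ty":-1.5,"tz":0,"ax":0,"ay":0,"az":5.7,"hand":3.0},
    {"tx":0,"ty":-2.25,"tz":0,"ax":0,"ay":0,"az":8.6,"hand":3.0},
    {"tx":0.05,"ty":-3.0,"tz":0,"ax":0,"ay":0,"az":11.5,"hand":3.0},
    {"tx":0.15,"ty":-3.75,"tz":0,"ax":0,"ay":0,"az":14.3,"hand":3.0},
    {"tx":0.3,"ty":-4.5,"tz":0,"ax":0,"ay":0,"az":17.2,"hand":3.0},
  ],
)

```text
time: 10.35
tool_pos: [0.4923, -0.1888, 0.0944]
tool_rot: [-179.9, -0.0, 12.4]
ft_force: [1.4, 3.5, 0.7]
finger_gap: 0.349
finger_force: 1.9
```

Emit:
jog_arm(
  deltas=[
    {"tx":0.2,"ty":-0.75,"tz":0,"ax":0,"ay":0,"az":3,"hand":3.0},
    {"tx":0.4,"ty":-1.45,"tz":0,"ax":0,"ay":0,"az":5.7,"hand":3.0},
    {"tx":0.65,"ty":-2.15,"tz":0,"ax":0,"ay":0,"az":8.6,"hand":3.0},
    {"tx":0.95,"ty":-2.85,"tz":0,"ax":0,"ay":0,"az":11.5,"hand":3.0},
  ],
)

```text
time: 10.85
tool_pos: [0.5013, -0.2172, 0.0943]
tool_rot: [-179.9, 0.0, 23.9]
ft_force: [-1.0, 3.6, 1.9]
finger_gap: 0.353
finger_force: 2.0
```

Emit:
jog_arm(
  deltas=[
    {"tx":0.35,"ty":-0.65,"tz":0,"ax":0,"ay":0,"az":3,"hand":3.0},
    {"tx":0.7,"ty":-1.3,"tz":0,"ax":0,"ay":0,"az":5.7,"hand":3.0},
    {"tx":1.1,"ty":-1.95,"tz":0,"ax":0,"ay":0,"az":8.6,"hand":3.0},
    {"tx":1.5,"ty":-2.6,"tz":0,"ax":0,"ay":0,"az":11.5,"hand":3.0},
    {"tx":1.8,"ty":-3.0,"tz":0,"ax":0,"ay":0,"az":13.5,"hand":3.0},
  ],
)

```text
time: 11.48
tool_pos: [0.5188, -0.2475, 0.0941]
tool_rot: [-179.8, 0.1, 37.4]
ft_force: [-3.9, 2.4, 2.9]
finger_gap: 0.351
finger_force: 2.0
```

```bash
python3 - <<'E'
from h import *
t=read_camera("top");s=read_camera("side")
print(env.get_obs()["tool_pos"],env.get_obs()["ft_force"],blobs(t,(235,155,290,205),"yellow"),blobs(s,(210,150,270,210),"yellow"))
for b in blobs(t,(235,155,290,205),"yellow"): print(ray("top",b[1],.120))
print(ray("top",(264.6,179),.120))
E
```

```text
[ 0.51933339 -0.24787326  0.0940926 ] [-1.87919162  1.58005314 -0.27093496] [(np.int32(283), [259.3, 179.8])] [(np.int32(237), [237.3, 180.1])]
[ 0.63034058 -0.02384257  0.12      ]
[ 0.63219032 -0.03866779  0.12      ]
```

The jar has been pushed 15 mm, to vise y ≈ 133 mm, so 7 to 17 mm remain. I'll swing back.

Emit:
jog_arm(
  deltas=[
    {"tx":-0.5,"ty":0.8,"tz":0,"ax":0,"ay":0,"az":-4,"hand":3.0},
    {"tx":-1.0,"ty":1.6,"tz":0,"ax":0,"ay":0,"az":-7.7,"hand":3.0},
    {"tx":-1.35,"ty":2.3,"tz":0,"ax":0,"ay":0,"az":-10.5,"hand":3.0},
    {"tx":-1.7,"ty":2.95,"tz":0,"ax":0,"ay":0,"az":-13.4,"hand":3.0},
    {"tx":-2.25,"ty":4.35,"tz":0,"ax":0,"ay":0,"az":-19.2,"hand":3.0},
    {"tx":-2.6,"ty":5.8,"tz":0,"ax":0,"ay":0,"az":-25,"hand":3.0},
    {"tx":-2.9,"ty":7.3,"tz":0,"ax":0,"ay":0,"az":-30.6,"hand":3.0},
    {"tx":-3.0,"ty":8.8,"tz":0,"ax":0,"ay":0,"az":-36.4,"hand":3.0},
    {"tx":-2.95,"ty":10.3,"tz":0,"ax":0,"ay":0,"az":-42,"hand":3.0},
    {"tx":-2.75,"ty":11.8,"tz":0,"ax":0,"ay":0,"az":-48,"hand":3.0},
    {"tx":-2.4,"ty":13.2,"tz":0,"ax":0,"ay":0,"az":-53.6,"hand":3.0},
    {"tx":-1.9,"ty":14.65,"tz":0,"ax":0,"ay":0,"az":-59.3,"hand":3.0},
    {"tx":-1.3,"ty":16.0,"tz":0,"ax":0,"ay":0,"az":-65,"hand":3.0},
    {"tx":-0.95,"ty":16.6,"tz":0,"ax":0,"ay":0,"az":-68,"hand":3.0},
  ],
)

```text
time: 13.32
tool_pos: [0.5109, -0.0814, 0.0946]
tool_rot: [180.0, -0.1, -30.9]
ft_force: [-1.5, -1.5, 1.1]
finger_gap: 0.355
finger_force: 0.8
```

```bash
python3 - <<'E'
from h import *
t=read_camera("top")
for b in blobs(t,(225,155,290,205),"yellow"): print(b,ray("top",b[1],.120))
o=env.get_obs();print(o["tool_pos"],o["tool_rot"])
E
```

```text
(np.int32(264), [258.7, 179.2]) [ 0.63207383 -0.02221542  0.12      ]
[ 0.51121274 -0.0809222   0.09460595] [-1.79976584e+02 -7.44888707e-02 -3.09728977e+01]
```

Emit:
jog_arm(
  deltas=[
    {"tx":-0.45,"ty":-0.65,"tz":0,"ax":0,"ay":0,"az":3.4,"hand":3.0},
    {"tx":-0.8,"ty":-1.3,"tz":0,"ax":0,"ay":0,"az":6,"hand":3.0},
    {"tx":-1.1,"ty":-2.0,"tz":0,"ax":0,"ay":0,"az":9,"hand":3.0},
    {"tx":-1.35,"ty":-2.7,"tz":0,"ax":0,"ay":0,"az":12,"hand":3.0},
    {"tx":-1.6,"ty":-3.45,"tz":0,"ax":0,"ay":0,"az":14.8,"hand":3.0},
    {"tx":-1.8,"ty":-4.2,"tz":0,"ax":0,"ay":0,"az":17.7,"hand":3.0},
    {"tx":-1.95,"ty":-4.9,"tz":0,"ax":0,"ay":0,"az":20.6,"hand":3.0},
  ],
)

```text
time: 14.25
tool_pos: [0.4916, -0.1307, 0.0945]
tool_rot: [-180.0, -0.1, -10.1]
ft_force: [3.1, 3.0, -1.6]
finger_gap: 0.347
finger_force: 1.8
```

Emit:
jog_arm(
  deltas=[
    {"tx":-0.08,"ty":-0.5,"tz":0,"ax":0,"ay":0,"az":2,"hand":3.0},
    {"tx":-0.15,"ty":-1.0,"tz":0,"ax":0,"ay":0,"az":4,"hand":3.0},
    {"tx":-0.2,"ty":-1.5,"tz":0,"ax":0,"ay":0,"az":5.7,"hand":3.0},
  ],
)

```text
time: 14.62
tool_pos: [0.4897, -0.1455, 0.0945]
tool_rot: [-180.0, -0.1, -4.4]
ft_force: [2.5, 3.0, 0.5]
finger_gap: 0.35
finger_force: 1.8
```

```bash
cat > j.py <<'E'
from h import *
o=env.get_obs();p=o["tool_pos"];f=o["ft_force"]
w=np.radians(o["tool_rot"][2]);print(p.round(4) if hasattr(p,'round') else p,"F_tan",f[1]*np.cos(w)-f[0]*np.sin(w))
t=read_camera("top")
for b in blobs(t,(225,155,290,205),"yellow"): q=ray("top",b[1],.120);print(b,q,"vise y",-(q[0]-.639)*.068+(q[1]+.157)*.998)
E
python3 j.py
```

```text
[ 0.4897 -0.1455  0.0945] F_tan 3.2092473450029315
(np.int32(287), [258.6, 179.9]) [ 0.63011221 -0.02188507  0.12      ] vise y 0.13544907122418148
```

Emit:
jog_arm(
  deltas=[
    {"tx":-0.02,"ty":-0.5,"tz":0,"ax":0,"ay":0,"az":2,"hand":3.0},
    {"tx":-0.04,"ty":-1.0,"tz":0,"ax":0,"ay":0,"az":4,"hand":3.0},
    {"tx":-0.05,"ty":-1.5,"tz":0,"ax":0,"ay":0,"az":5.7,"hand":3.0},
  ],
)

```text
time: 15.05
tool_pos: [0.4891, -0.1604, 0.0945]
tool_rot: [-180.0, -0.1, 1.3]
ft_force: [2.4, 3.4, 0.7]
finger_gap: 0.352
finger_force: 1.8
```

Emit:
jog_arm(
  deltas=[
    {"tx":0.02,"ty":-0.5,"tz":0,"ax":0,"ay":0,"az":2,"hand":3.0},
    {"tx":0.06,"ty":-1.0,"tz":0,"ax":0,"ay":0,"az":4,"hand":3.0},
    {"tx":0.1,"ty":-1.5,"tz":0,"ax":0,"ay":0,"az":5.7,"hand":3.0},
  ],
)

```text
time: 15.42
tool_pos: [0.4899, -0.1752, 0.0945]
tool_rot: [-180.0, -0.1, 7.0]
ft_force: [2.5, 3.7, 1.5]
finger_gap: 0.35
finger_force: 1.7
```

```bash
python3 j.py
```

```text
[ 0.4899 -0.1752  0.0945] F_tan 3.3430398615039407
(np.int32(289), [257.1, 180.1]) [ 0.62966304 -0.01769155  0.12      ] vise y 0.13966474199671577
```

Emit:
jog_arm(
  deltas=[
    {"tx":0.05,"ty":-0.35,"tz":0,"ax":0,"ay":0,"az":1.4,"hand":3.0},
    {"tx":0.1,"ty":-0.7,"tz":0,"ax":0,"ay":0,"az":2.8,"hand":3.0},
    {"tx":0.15,"ty":-1.0,"tz":0,"ax":0,"ay":0,"az":4,"hand":3.0},
  ],
)

```text
time: 15.85
tool_pos: [0.4911, -0.1857, 0.0944]
tool_rot: [180.0, -0.0, 11.0]
ft_force: [1.7, 3.6, 1.1]
finger_gap: 0.35
finger_force: 1.8
```

Emit:
jog_arm(
  deltas=[
    {"tx":0.07,"ty":-0.35,"tz":0,"ax":0,"ay":0,"az":1.4,"hand":3.0},
    {"tx":0.13,"ty":-0.7,"tz":0,"ax":0,"ay":0,"az":2.8,"hand":3.0},
    {"tx":0.2,"ty":-1.0,"tz":0,"ax":0,"ay":0,"az":4,"hand":3.0},
  ],
)

```text
time: 16.23
tool_pos: [0.493, -0.1958, 0.0943]
tool_rot: [-180.0, 0.0, 15.0]
ft_force: [0.7, 4.0, 0.5]
finger_gap: 0.347
finger_force: 1.8
```

```bash
python3 j.py
```

```text
[ 0.493  -0.1958  0.0943] F_tan 3.6774123026339542
(np.int32(282), [256.2, 180.2]) [ 0.62944979 -0.01517693  0.12      ] vise y 0.14218884189042386
```

Emit:
jog_arm(
  deltas=[
    {"tx":0.08,"ty":-0.35,"tz":0,"ax":0,"ay":0,"az":1.4,"hand":3.0},
    {"tx":0.18,"ty":-0.7,"tz":0,"ax":0,"ay":0,"az":2.8,"hand":3.0},
    {"tx":0.28,"ty":-1.0,"tz":0,"ax":0,"ay":0,"az":4,"hand":3.0},
  ],
)

```text
time: 16.65
tool_pos: [0.4957, -0.2058, 0.0942]
tool_rot: [-180.0, 0.0, 19.0]
ft_force: [2.9, 3.6, 0.3]
finger_gap: 0.352
finger_force: 1.8
```

Emit:
jog_arm(
  deltas=[
    {"tx":0.12,"ty":-0.35,"tz":0,"ax":0,"ay":0,"az":1.4,"hand":3.0},
    {"tx":0.25,"ty":-0.65,"tz":0,"ax":0,"ay":0,"az":2.8,"hand":3.0},
    {"tx":0.38,"ty":-0.95,"tz":0,"ax":0,"ay":0,"az":4,"hand":3.0},
  ],
)

```text
time: 17.02
tool_pos: [0.4993, -0.2151, 0.0942]
tool_rot: [-180.0, 0.0, 23.0]
ft_force: [-1.0, 5.1, 1.4]
finger_gap: 0.352
finger_force: 2.4
```

```bash
python3 j.py
```

```text
[ 0.4993 -0.2151  0.0942] F_tan 5.073393951378036
(np.int32(282), [255.8, 180.5]) [ 0.62863635 -0.01404098  0.12      ] vise y 0.1433778286542073
```

The handle is starting to stiffen, so I'll go on in smaller steps towards about 7 N.

Emit:
jog_arm(
  deltas=[
    {"tx":0.1,"ty":-0.22,"tz":0,"ax":0,"ay":0,"az":1,"hand":3.0},
    {"tx":0.2,"ty":-0.45,"tz":0,"ax":0,"ay":0,"az":2,"hand":3.0},
  ],
)

```text
time: 17.32
tool_pos: [0.5011, -0.2194, 0.0942]
tool_rot: [-179.9, 0.0, 24.9]
ft_force: [-1.7, 4.4, 1.8]
finger_gap: 0.351
finger_force: 2.7
```

```bash
python3 j.py
```

```text
[ 0.5011 -0.2194  0.0942] F_tan 4.669092570033414
(np.int32(282), [255.8, 180.4]) [ 0.62891755 -0.01404816  0.12      ] vise y 0.1433515476624242
```

Emit:
jog_arm(
  deltas=[
    {"tx":0.1,"ty":-0.22,"tz":0,"ax":0,"ay":0,"az":1,"hand":3.0},
    {"tx":0.2,"ty":-0.43,"tz":0,"ax":0,"ay":0,"az":2,"hand":3.0},
  ],
)

```text
time: 17.62
tool_pos: [0.5031, -0.2235, 0.0942]
tool_rot: [-179.9, 0.0, 26.9]
ft_force: [-2.0, 6.1, 1.5]
finger_gap: 0.349
finger_force: 3.0
```

Emit:
jog_arm(
  deltas=[
    {"tx":0.11,"ty":-0.2,"tz":0,"ax":0,"ay":0,"az":1,"hand":3.0},
    {"tx":0.16,"ty":-0.3,"tz":0,"ax":0,"ay":0,"az":1.5,"hand":3.0},
  ],
)

```text
time: 17.88
tool_pos: [0.5046, -0.2264, 0.0942]
tool_rot: [-179.9, 0.0, 28.4]
ft_force: [-1.5, 5.3, 2.8]
finger_gap: 0.353
finger_force: 3.2
```

Emit:
jog_arm(
  deltas=[
    {"tx":0.12,"ty":-0.2,"tz":0,"ax":0,"ay":0,"az":1,"hand":3.0},
    {"tx":0.23,"ty":-0.4,"tz":0,"ax":0,"ay":0,"az":2,"hand":3.0},
  ],
)

```text
time: 18.12
tool_pos: [0.5067, -0.2302, 0.0942]
tool_rot: [-179.9, 0.1, 30.4]
ft_force: [-3.8, 6.6, 2.4]
finger_gap: 0.349
finger_force: 3.5
```

```bash
python3 j.py
```

```text
[ 0.5067 -0.2302  0.0942] F_tan 7.637423567594215
(np.int32(282), [255.6, 180.4]) [ 0.62893265 -0.01349096  0.12      ] vise y 0.14390659752210544
```

The force at the post reads about 7 to 7.6 N, within the right range. The jar is at vise y ≈ 144 mm and has stopped moving. I'll open the fingers and lift away.

Emit:
jog_arm(
  deltas=[
    {"tx":0,"ty":0,"tz":0,"ax":0,"ay":0,"az":0,"hand":4.2},
    {"tx":-0.1,"ty":0.2,"tz":0,"ax":0,"ay":0,"az":0,"hand":4.2},
    {"tx":-0.1,"ty":0.2,"tz":0,"ax":0,"ay":0,"az":0,"hand":4.2},
    {"tx":-0.1,"ty":0.2,"tz":2,"ax":0,"ay":0,"az":0,"hand":4.2},
    {"tx":-0.1,"ty":0.2,"tz":5,"ax":0,"ay":0,"az":0,"hand":4.2},
    {"tx":-0.1,"ty":0.2,"tz":9,"ax":0,"ay":0,"az":0,"hand":4.2},
    {"tx":-5,"ty":-6,"tz":13,"ax":0,"ay":0,"az":0,"hand":4.2},
    {"tx":-8,"ty":-12,"tz":13,"ax":0,"ay":0,"az":0,"hand":4.2},
    {"tx":-10,"ty":-17,"tz":13,"ax":0,"ay":0,"az":0,"hand":4.2},
    {"tx":-10,"ty":-17,"tz":13,"ax":0,"ay":0,"az":0,"hand":4.2},
    {"tx":-10,"ty":-17,"tz":13,"ax":0,"ay":0,"az":0,"hand":4.2},
  ],
)

```text
time: 19.55
tool_pos: [0.407, -0.4017, 0.2241]
tool_rot: [180.0, -0.0, 30.2]
ft_force: [-0.4, -0.0, 0.3]
finger_gap: 0.494
finger_force: 0.0
```

```bash
python3 j.py; python3 - <<'E'
from h import *
t=read_camera("top");s=read_camera("side")
a=cv2.resize(t[150:247,215:345,::-1],(400,298),interpolation=3);b=cv2.resize(s[130:220,190:310,::-1],(400,298),interpolation=3)
cv2.imwrite("pics/c6.png",np.hstack([a,b]))
E
```

```text
[ 0.407  -0.4017  0.2241] F_tan 0.19576539416069774
(np.int32(283), [255.5, 180.3]) [ 0.62922143 -0.01321952  0.12      ] vise y 0.1441578648025814
```

View pics/c6.png

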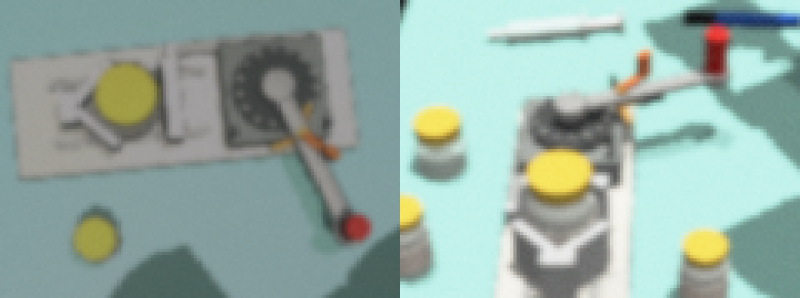

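The jar lid, top part (126,95), is upright and seated in the V with the jaw against it. The tab at (320,145) is on the tighten side, the handle is free and the bystanders have not moved.

```bash
python3 -c "
from cell import env
print(env.job_done())"
```

```text
the job is handed in; nothing more can be done
None
```

The jar is seated upright in the V and clamped at about 7 N (vise y ≈ 144 mm), with the tab on tighten and the handle let go; I handed the job in at about 20 s and got no verdict back.

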